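Tilt-test a display stone on the spring plate

TASK

Check that the stone sits safely on the tilt stand: with your fingertips press the blue pad gently down until the pointer at that corner stands in the red mark on its scale, hold it there for about a second without pushing the pointer on below the mark, then let go so that the plate springs back level. Then do the same with the yellow pad. Only press: do not touch or lift the stone, leave it standing on the plate, do not shift the red marks, leave the other things where they lie, and finish clear of everything.

Things in the scene. Friction and masses are not known exactly. Their poses are not given: they have to be found in the camera images.
- tilt_stand: fixed tilt stand: dark wooden cross foot 300 (x) by 380 mm (y), 16 thick. Origin: centre of its underside; x along the plate's hinge, away from the robot; +y to the blue corner, -y to the yellow. Hinge posts 84 mm high at x = +-135 mm. A white ticked scale (30 mm wide, 4 thick, top 94 mm up) stands at y = +-160 mm, just behind (+x of) each pointer, facing the robot
- tilt_plate (a joint): tilt (rad) of the 170 mm square, 8 mm thick wooden plate about its level near-far diagonal, 70 mm above the table. 0 = level, positive = blue corner down and yellow up, negative = the reverse. Springs return it to level: 5 N m/rad (about 5 N at a pad per 0.1 rad), damping 0.8 N m s/rad; stops at +-0.26
- pad_blue (a point): round blue press pad, 28 mm across, rigidly on the plate's left corner, 98 mm from the hinge line, standing 7 mm above the wood. Origin: centre of its top face, 81 mm above the table when level; z is the pad's upward normal
- pad_yellow (a point): the same pad in yellow, on the plate's right corner
- pointer_blue (a point): tip of the thin black pointer (3.6 mm thick) that sticks out beyond the blue corner, 160 mm from the hinge line; it is part of the plate, 70 mm above the table when level and goes down as the blue pad is pressed (1.63 mm for each mm of pad travel). Axes as the plate's
- pointer_yellow (a point): tip of the same pointer at the yellow corner
- redmark_blue (a point): centre of the red mark on the scale at the blue corner: a red band 10 mm high and 30 mm wide, 12 to 28 mm below the level pointer (set anew each time), gripping the scale by friction; the pointer sweeps past 3 mm in front of it. Axes as the stand's, z up
- redmark_yellow (a point): centre of the red mark on the scale at the yellow corner, set at a height of its own
- plate_top (a point): centre of the plate's cork surface, 76 mm above the table when level; axes move with the plate, z is its normal, x along the hinge
- stone_base (a point): loose grey spur stone, 82 mm long (its y, laid roughly along the hinge), 30 mm wide, 36 mm high, standing on the middle of the cork; the point is the centre of its underside, z up
- dish: loose bystander: small round brass dish, 60 mm wide, 13 mm high, right of the stand; origin at the centre of its underside
- rock: loose bystander: small brown rock, 30x60x24 mm, left of the stand; origin at the centre of its underside
- spoon: loose bystander: spoon with a round bowl, 173 mm long along its x, 12 mm high, right of the stand; origin at the centre of its underside
- brush: loose bystander: red-handled fan brush, 135 mm long along its x, 14 mm high, left of the stand; origin at the centre of its underside
- stone: the same stone as a body; origin at the centre of its underside
There are look-alikes about, which are no part of the job. What is shaped like the stone but orange or turquoise is not meant.

How it is judged (in metres and radians):
On the way, in this order (a step that is already met when the one before it is completed fails the run):
1. with the fingers on the blue pad, the blue corner's pointer stands within its red mark (tip within 5 mm above or below the mark's centre) for 0.5 s (z of pointer_blue in the frame of redmark_blue between -0.005 and 0.005 m and contact force between the fingers and padgeom_blue above 0.8 N), for 0.5 s.
2. the plate has sprung back to level (within 0.025 rad) and is still (value of joint tilt_plate between -0.025 and 0.025 rad and velocity of joint tilt_plate between -0.05 and 0.05 rad/s), for 0.2 s.
3. with the fingers on the yellow pad, the yellow corner's pointer stands within its red mark (tip within 5 mm above or below the mark's centre) for 0.5 s (z of pointer_yellow in the frame of redmark_yellow between -0.005 and 0.005 m and contact force between the fingers and padgeom_yellow above 0.8 N), for 0.5 s.
At the end, for the whole second after the job is handed in: after both presses the plate is level again (within 0.025 rad) and still, and the stone rests upright (within 0.15 rad) on the cork, the centre of its underside within 35 mm of the plate's centre (all of step 2 and z of stone_base in the frame of plate_top between -0.006 and 0.006 m and horizontal distance between stone_base and plate_top below 0.035 m and angle between stone_base's own z axis and vertical below 0.15 rad and linear speed of stone below 0.02 m/s); the robot touches nothing.
It fails at once if a pointer is pushed more than 9 mm below the centre of its red mark (z of pointer_blue in the frame of redmark_blue below -0.009 m or z of pointer_yellow in the frame of redmark_yellow below -0.009 m).
It fails at once if the stone is touched by the robot (contact force between any of the fingers, the arm and stone above 0.3 N).
It fails at once if the stone is lifted off, tipped over or slides off the middle of the plate (z of stone_base in the frame of plate_top above 0.012 m or horizontal distance between stone_base and plate_top above 0.04 m).
It fails at once if a red mark is shifted more than 3 mm (distance of any of redmark_blue, redmark_yellow from where it was at the start of the episode above 0.003 m).
It fails at once if a bystander (dish, rock, spoon or brush) is moved more than 15 mm (distance of any of dish, rock, spoon, brush from where it was at the start of the episode above 0.015 m).
It also fails if it takes over 53 s, if anything falls off the work surface, if the arm or the gripper's body presses on something with over 40 N, if the wrist force passes 120 N, or if a joint passes its speed limit or range.

ROBOT

A 6-joint arm with a two-finger parallel gripper is mounted at the origin on a cart in front of the work surface, level with it; the furniture and walls round the work are solid. World frame = base frame: x ahead of the robot, y to its left, z up, the work surface at z = 0. Lengths are in m, angles in degrees, forces in N, time in s.
With the tool pointing down it reaches from about 0.375 to 0.9 m from the base axis. Payload 3.1 kg.
Tool frame: the origin (TCP) lies on the centre line of the jaws, within the pads' length; the fingertips stand 17 mm ahead of it and the grasp point (between the pads) lies 2 mm behind it; y points along the fingers, x is the direction in which the jaws open and shut, and the axes are right-handed (so a half turn about y gives the same grasp; the last joint's range is limited). The gripper opens to 87 mm and grips with 3 to 60 N. Pads are 19 mm wide; open, the fingers measure 117 mm over their backs; the gripper's body (75 mm by 190 mm) begins 51 mm behind the grasp point.
Start: joints at [-86.373, 30.224, 82.088, -0, 67.689, -10.227], TCP at [0.15, -0.607, 0.24] pointing down, gripper open.
Joint ranges: [-176.69, 176.69], [-43.24, 126.21], [12.49, 139.97], [-82, 262], [0, 151.66], [-163.58, 163.58]. Speed limits (degrees/s): [159.86, 159.86, 180, 180, 180, 180].

INTERFACE

Orientations are given as a 3x3 rotation matrix whose columns are the frame's x, y, z axes.
In Python, from rig import read_state, capture, camera_info, hand_in, trace, tip_of gives the robot as it stands.
- The arm moves only by the tool jog_arm, never from a script. Its argument "steps" is a list of rows, each an object with "fingers": the opening in per cent of the stroke, from 0 (shut) to 100 (fully open); "delta_pos": the shift along the world's x, y, z in mm, a list of three; "turn": the turn about the world's z in degrees. A call has 1 to 20 rows; each row is the pose to reach, as a shift and turn from the pose commanded when the call began; what a row does not reach only later rows make up. A row lasts 1/12 s, in which the tool goes at most 41.7 mm and 7.16 degrees, less where a joint would pass 70% of its speed; a pose out of reach is approached as far as the arm can. A call with a gripper value outside its range is refused whole. The fingers move at their own pace and stop on an object; the grip force is fixed at half the most. Time passes only in rows, so rows that repeat a pose let the fingers close. It gives the time, the measured TCP pose, the force and the opening at its end, in the units of the state.
- read_state(): the state, without advancing time (a new reading comes with each control period).
- capture(name): name is "side" or "top"; returns the picture (400x640x3 uint8, red, green, blue); there is no depth.
- camera_info(name): a dict with "fov_y" (degrees; the focal length in pixels is half the picture's height over the tangent of half this angle, whatever the lens; pixels are square), "cx", "cy" (the principal point, pixels), "view" (4x4, takes a point from world to camera coordinates). Camera axes: x right, y down, z forward; pixel columns grow to the right and rows downward; lengths in m; the calibration is good to about 2 mm. A picture is of the moment at which its call begins. camera_info takes no time and is no camera call.
- hand_in(): hands the job in, once; it reports no verdict.
Trained networks look in the newest picture that a camera, given by its name, has taken for a name from the list of things; names that differ only in an ending like _2 or _b are one class to them, and where a whole thing is asked for, a point or a joint stands for the part that bears it (a point fixed in the world has none). Each returns a list of dicts, best first, with "confidence" (0 to 1); they miss things now and then, are a little off and sometimes report something else, mostly with a low value. They report only what shows in the picture. A call takes as long as a camera call. They do not tell look-alikes from the thing itself.
- trace(target, camera): "mask" (400x640 bool, what is visible of it).
- tip_of(target, camera): "position" ([x, y, z] in m, in world coordinates, good to about 4 mm: a listed point, or the origin of a listed thing).
The state is a dict: "time_s": time; "joint_positions": joint angles; "qvel": joint speeds; "tau": joint torques, N m; "position": TCP position; "tcp_rot": TCP orientation; "force": force on the tool from outside, world axes, zero at the start; "moment": the same for the moment, N m; "opening": opening from 0.0 (shut) to 1.0 (fully open).
Only numpy, scipy, OpenCV 4.12 (cv2) and the standard library are available. Lean on these libraries where they do the work, as an engineer would, in place of code of your own. Each camera call takes 0.05 s, during which the arm holds its last target.

## Working session

There is one attempt and no reset: what is moved stays moved. The work goes in short steps, Python scripts to look and compute and a tool call to move; the robot and the scene stay as the last step left them, time stands still between calls to the robot, and variables do not carry over. Pictures are saved under pics/ and viewed, and the job is handed in when it is done.

Besides the shell and the picture viewer there is one more tool, called after "Request:" as name(argument=value, ...) on one line, values as JSON. jog_arm: Moves the arm, as the interface text tells. Its arguments: {"type":"object","properties":{"steps":{"type":"array","items":{"type":"object","properties":{"fingers":{"type":"number"},"delta_pos":{"type":"array","items":{"type":"number"}},"turn":{"type":"number"}}}}},"required":["steps"]}

```bash
mkdir -p pics; ls; cat > h.py <<'E'
from rig import *
import numpy as np, cv2
def save(im,n,crop=None,s=1):
    if crop: x0,y0,x1,y1=crop; im=im[y0:y1,x0:x1]
    im=cv2.resize(im,None,fx=s,fy=s,interpolation=cv2.INTER_CUBIC)
    cv2.imwrite('pics/'+n+'.png',im[:,:,::-1])
def K(c):
    i=camera_info(c); f=200/np.tan(np.radians(i['fov_y'])/2); return f,i['cx'],i['cy'],np.array(i['view'])
def proj(p,c):
    f,cx,cy,V=K(c); q=V@np.r_[p,1]; return np.array([cx+f*q[0]/q[2],cy+f*q[1]/q[2]])
def ray(u,v,c):
    f,cx,cy,V=K(c); d=V[:3,:3].T@np.array([(u-cx)/f,(v-cy)/f,1]); o=-V[:3,:3].T@V[:3,3]; return o,d/np.linalg.norm(d)
def atz(u,v,c,z):
    o,d=ray(u,v,c); return o+d*(z-o[2])/d[2]
E
python3 - <<'E'
from h import *
for c in ['side','top']:
    im=capture(c); save(im,c+'0'); print(camera_info(c)['fov_y'],K(c)[0]); o,d=ray(320,200,c); print(o,d)
    for t in ['tilt_stand','pad_blue','pad_yellow','pointer_blue','pointer_yellow','redmark_blue','redmark_yellow','plate_top','stone_base']:
        r=tip_of(t,c); print(c,t,[(np.round(x['position'],4),round(x['confidence'],2)) for x in r[:3]])
print(read_state()['time_s'])
E
```

```text
pics
49.247576654990496 436.3591415787918
[0.06562933 1.01945651 0.51806781] [ 0.35694159 -0.86260541 -0.3584754 ]
side tilt_stand []
side pad_blue [(array([0.5619, 0.0309, 0.0807]), 0.87)]
side pad_yellow [(array([ 0.6061, -0.3993, -0.0019]), 0.73), (array([ 0.6175, -0.1507,  0.0793]), 0.66)]
side pointer_blue [(array([0.5422, 0.0928, 0.0695]), 0.68)]
side pointer_yellow [(array([ 0.6392, -0.2092,  0.0736]), 0.6)]
side redmark_blue [(array([0.541 , 0.0917, 0.0452]), 0.35), (array([ 0.6366, -0.2123,  0.074 ]), 0.25)]
side redmark_yellow []
side plate_top [(array([ 0.5894, -0.0577,  0.0765]), 0.74)]
side stone_base [(array([ 0.3933,  0.122 , -0.0004]), 0.75), (array([ 0.5854, -0.0563,  0.0754]), 0.7), (array([0.3427, 0.0121, 0.0013]), 0.6)]
52.88384909511642 402.1582443879549
[ 0.40653186 -0.02934891  1.12182066] [ 0.06103448  0.02141597 -0.99790588]
top tilt_stand [(array([ 0.5911, -0.0595,  0.0037]), 0.77)]
top pad_blue [(array([0.5632, 0.0344, 0.0802]), 0.97)]
top pad_yellow [(array([ 0.6192, -0.1548,  0.0814]), 0.95)]
top pointer_blue [(array([0.5422, 0.0957, 0.0667]), 0.55)]
top pointer_yellow [(array([ 0.6405, -0.214 ,  0.0666]), 0.95)]
top redmark_blue [(array([0.5407, 0.0929, 0.0483]), 0.6)]
top redmark_yellow [(array([0.5443, 0.0925, 0.0504]), 0.53)]
top plate_top [(array([ 0.5887, -0.061 ,  0.0726]), 0.87)]
top stone_base [(array([ 0.3455,  0.0161, -0.0029]), 0.79), (array([ 0.3982,  0.1199, -0.0006]), 0.69), (array([ 0.3584, -0.1178, -0.0017]), 0.6)]
1.0
```

View pics/side0.png

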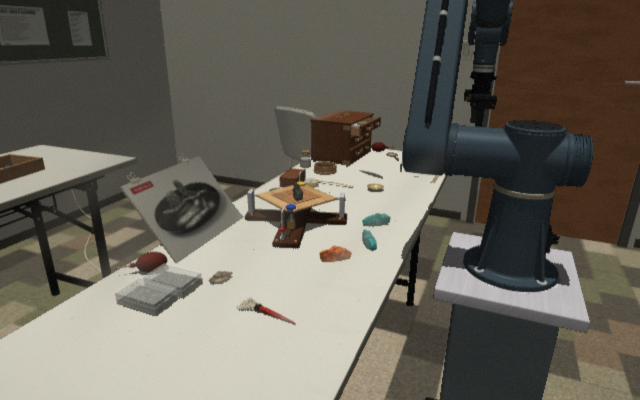

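View pics/top0.png

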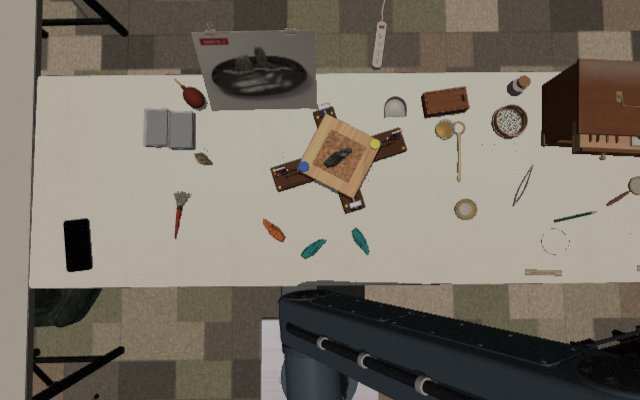

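```bash
python3 - <<'E'
import cv2
im=cv2.imread('pics/side0.png')
def z(n,x0,y0,x1,y1,s): cv2.imwrite('pics/'+n+'.png',cv2.resize(im[y0:y1,x0:x1],None,fx=s,fy=s,interpolation=cv2.INTER_CUBIC))
from h import proj
import numpy as np
for p in [[.541,.0929,.048],[.542,.0945,.07],[.64,-.212,.07],[.5885,-.060,.076]]: print(proj(np.array(p),'side'),proj(np.array(p),'top'))
z('sb',250,140,350,230,7); z('sy',330,100,430,170,7) if 0 else None
E
```

```text
[287.13282092 225.29430649] [282.84281205 174.82311757]
[286.3616062  217.69372746] [281.27937206 173.42121705]
[301.91841764 178.94071808] [396.87401546 135.49152308]
[295.98806418 194.10658789] [339.82266461 154.93150422]
```

```bash
python3 - <<'E'
import cv2
im=cv2.imread('pics/side0.png'); t=cv2.imread('pics/top0.png')
def z(im,n,x0,y0,x1,y1,s): cv2.imwrite('pics/'+n+'.png',cv2.resize(im[y0:y1,x0:x1],None,fx=s,fy=s,interpolation=cv2.INTER_NEAREST))
z(im,'sb',240,165,350,250,7); z(t,'tb',262,150,322,195,12); z(t,'ty',362,115,422,160,12)
E
```

```text
(no output)
```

View pics/sb.png

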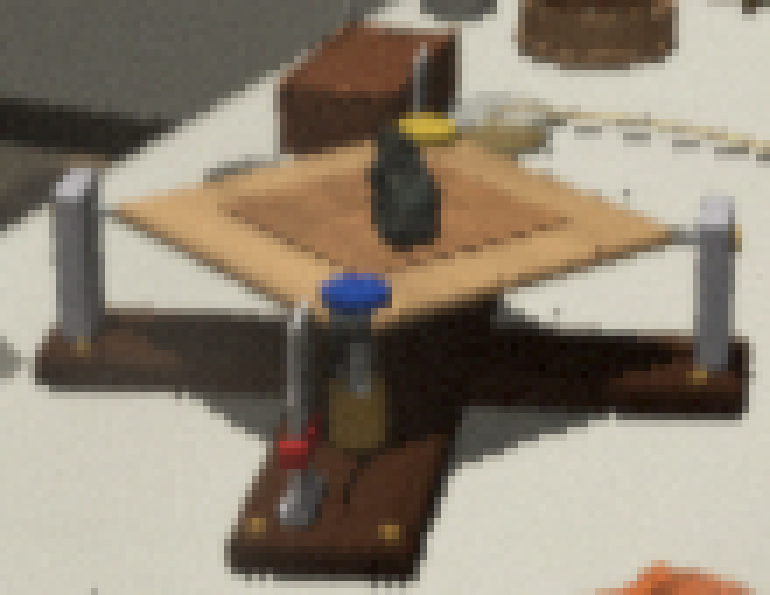

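View pics/tb.png

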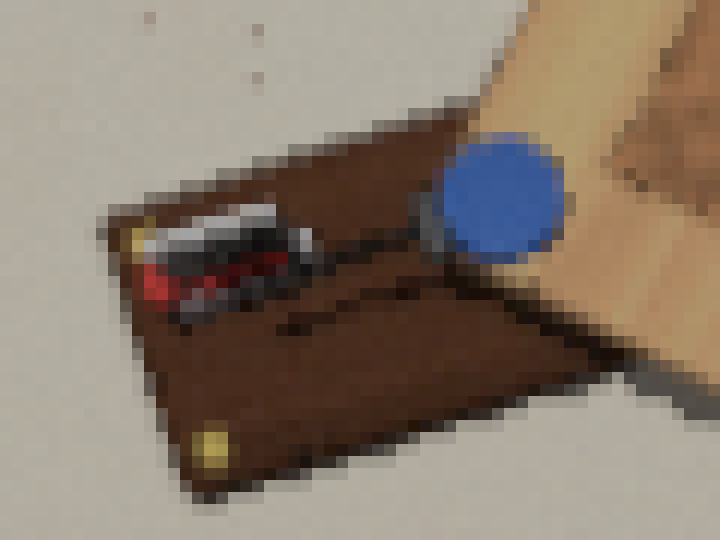

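View pics/ty.png

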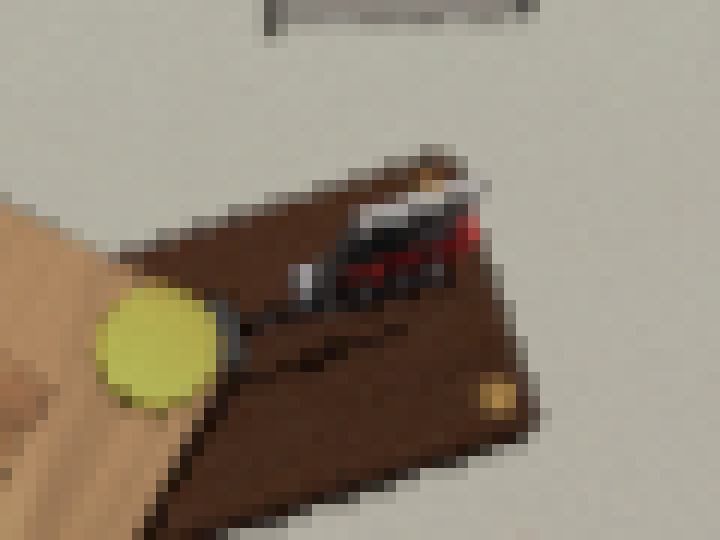

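```bash
cat > fit.py <<'E'
from h import *
def rgb(n): return cv2.imread('pics/'+n+'.png')[:,:,::-1].astype(int)
t=rgb('top0'); s=rgb('side0')
def cent(m,box):
    x0,y0,x1,y1=box; q=np.zeros_like(m); q[y0:y1,x0:x1]=m[y0:y1,x0:x1]; ys,xs=np.nonzero(q); return xs.mean(),ys.mean(),len(xs)
R,G,B=[t[:,:,i] for i in range(3)]
b=cent((B>R+40),(295,155,315,175)); y=cent((R>150)&(G>150)&(B<115),(366,135,385,155))
pb=atz(*b[:2],'top',.081); py=atz(*y[:2],'top',.081)
O=(pb+py)/2; d=pb-py; yaw=np.arctan2(-d[0],d[1])
if __name__=='__main__':
  print(b,y,pb,py,np.linalg.norm(d),O,np.degrees(yaw))
E
cat > ov.py <<'E'
from fit import *
Rz=np.array([[np.cos(yaw),-np.sin(yaw)],[np.sin(yaw),np.cos(yaw)]])
def W(x,y,z): return np.r_[O[:2]+Rz@np.array([x,y]),z]
def red(c,im,box):
    R,G,B=[im[:,:,i] for i in range(3)]; m=(R>G+45)&(R>B+45)&(R>80)
    x0,y0,x1,y1=box; ys,xs=np.nonzero(m[y0:y1,x0:x1]); return sorted(zip(xs+x0,ys+y0))
if __name__=='__main__':
  for c,im,box in [('side',s,(272,205,296,240)),('side',s,(292,165,312,185)),('top',t,(270,165,290,180)),('top',t,(385,128,404,142))]:
    print(c,[(int(a),int(b)) for a,b in red(c,im,box)])
  sp='top'
  for sg,n in [(1,'blue'),(-1,'yel')]:
    for c in ['side','top']:
      print(n,c,'tip',proj(W(0,sg*160,0)/1 if 0 else W(0,sg*.16,.07),c).round(1))
      for X in [.003,.0]:
       for Y in [.145,.175]:
        print(X,Y,[(z,proj(W(X,sg*Y,z/1000),c).round(1).tolist()) for z in (94,58,42)])
E
python3 fit.py; python3 ov.py
```

```text
(np.float64(303.2716049382716), np.float64(166.2716049382716), 81) (np.float64(374.6521739130435), np.float64(143.31884057971016), 69) [0.55875516 0.03582476 0.081     ] [ 0.61739266 -0.15143319  0.081     ] 0.1962240926563928 [ 0.58807391 -0.05780421  0.081     ] 17.387298673980197
side [(280, 227), (280, 228), (280, 229), (280, 230), (280, 231), (281, 228), (281, 229), (281, 230), (281, 231), (282, 228), (282, 229), (282, 230), (282, 231), (283, 228), (283, 229), (283, 230), (283, 231), (284, 226)]
side []
top [(273, 173), (274, 172), (274, 173), (274, 174), (275, 173), (275, 174), (275, 175), (276, 173), (276, 174), (279, 173)]
top [(393, 137), (400, 133), (400, 134), (400, 135), (401, 133), (401, 134), (401, 135)]
blue side tip [286.9 217.9]
0.003 0.145 [(94, [286.5, 207.0]), (58, [286.8, 219.8]), (42, [286.9, 225.3])]
0.003 0.175 [(94, [284.6, 211.4]), (58, [284.9, 224.4]), (42, [285.0, 230.1])]
0.0 0.145 [(94, [287.7, 207.1]), (58, [287.9, 219.8]), (42, [288.0, 225.4])]
0.0 0.175 [(94, [285.8, 211.5]), (58, [286.0, 224.5]), (42, [286.1, 230.2])]
blue top tip [281.1 174.1]
0.003
[... 283 characters left out ...]
, (42, [277.1, 177.1])]
yel side tip [302.9 179.2]
0.003 0.145 [(94, [301.3, 173.6]), (58, [301.4, 184.2]), (42, [301.4, 188.8])]
0.003 0.175 [(94, [302.5, 170.8]), (58, [302.6, 181.2]), (42, [302.6, 185.8])]
0.0 0.145 [(94, [302.2, 173.6]), (58, [302.3, 184.2]), (42, [302.3, 188.8])]
0.0 0.175 [(94, [303.4, 170.9]), (58, [303.5, 181.3]), (42, [303.5, 185.8])]
yel top tip [396.3 137. ]
0.003 0.145 [(94, [392.0, 135.7]), (58, [389.9, 138.7]), (42, [389.0, 139.9])]
0.003 0.175 [(94, [403.0, 132.2]), (58, [400.5, 135.2]), (42, [399.5, 136.5])]
0.0 0.145 [(94, [392.4, 136.8]), (58, [390.3, 139.7]), (42, [389.4, 140.9])]
0.0 0.175 [(94, [403.4, 133.3]), (58, [400.9, 136.3]), (42, [399.8, 137.6])]
```

```bash
python3 - <<'E'
from h import *
tops=[];sides=[]
for k in range(8):
    tops.append(capture('top'))
    for t in ['redmark_yellow']:
        for x in tip_of(t,'top')[:4]: print('T',np.round(x['position'],4),round(x['confidence'],2))
    sides.append(capture('side'))
    for x in tip_of('redmark_yellow','side')[:4]: print('S',np.round(x['position'],4),round(x['confidence'],2))
np.save('tops.npy',tops); np.save('sides.npy',sides)
print(np.abs(tops[0].astype(int)-tops[1]).mean(),read_state()['time_s'])
T=np.mean(tops,0); S=np.mean(sides,0)
cv2.imwrite('pics/topavg.png',T[:,:,::-1]); cv2.imwrite('pics/sideavg.png',S[:,:,::-1])
def z(im,n,x0,y0,x1,y1,s): cv2.imwrite('pics/'+n+'.png',cv2.resize(im[y0:y1,x0:x1,::-1],None,fx=s,fy=s,interpolation=cv2.INTER_NEAREST))
z(T,'tb2',267,160,297,182,24); z(T,'ty2',382,124,412,146,24); z(S,'sb2',272,200,302,246,13)
z(S,'sy2',285,160,325,200,15)
E
```

```text
T [0.5415 0.0945 0.0671] 0.69
S [ 0.5914 -0.0602  0.0015] 0.66
S [ 0.5814 -0.056   0.0772] 0.39
T [ 0.64   -0.2134  0.0692] 0.47
T [0.5447 0.0946 0.0696] 0.31
S [ 0.5889 -0.0612  0.0765] 0.55
S [0.5405 0.0905 0.0693] 0.34
1.19575 2.6[ WARN:0@61.572] global loadsave.cpp:1063 imwrite_ Unsupported depth image for selected encoder is fallbacked to CV_8U.
```

View pics/tb2.png

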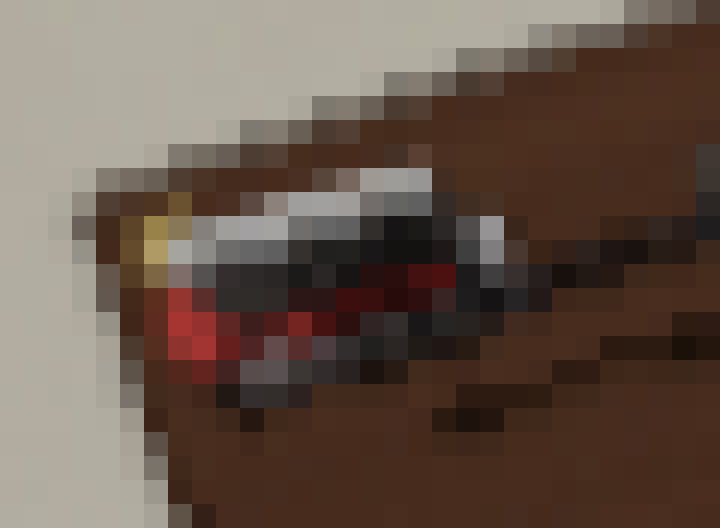

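View pics/ty2.png

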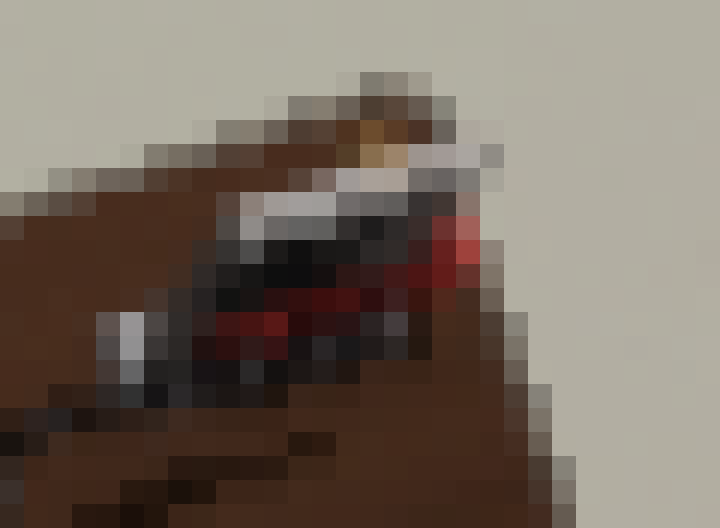

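View pics/sb2.png

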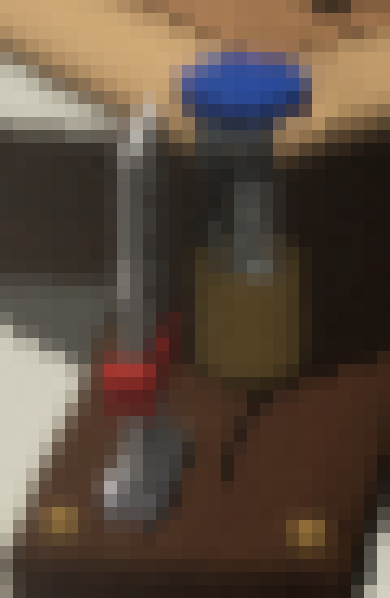

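View pics/sy2.png

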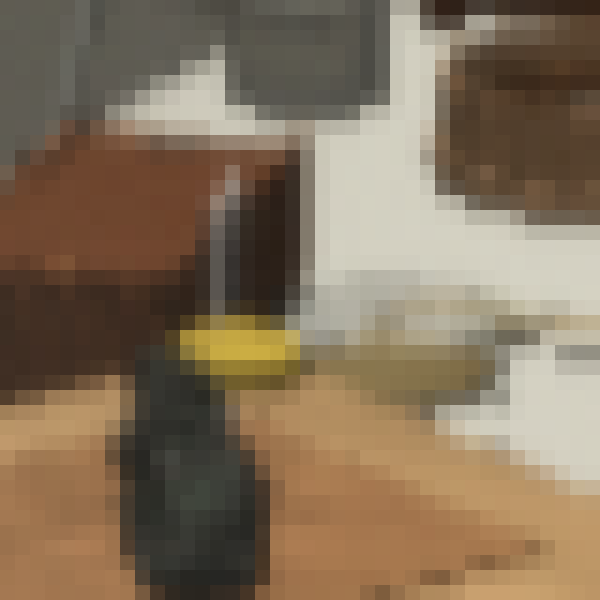

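```bash
python3 - <<'E'
from ov import *
S=cv2.imread('pics/sideavg.png').astype(int); T=cv2.imread('pics/topavg.png').astype(int)
print(proj(W(0,.19,.016),'side'),proj(W(0,.19,0),'side'),proj(W(-.03,.19,.016),'side'),proj(W(.03,.19,.016),'side'))
print('blue pad',proj(W(0,.098,.081),'side'), 'yel pad',proj(W(0,-.098,.081),'side'))
for z in (40,42,44,46,48,50): print(z,proj(W(.007,.176,(z+5)/1000),'side').round(2),proj(W(.007,.176,(z-5)/1000),'side').round(2))
print('scale top near',proj(W(.007,.175,.094),'side'),'far',proj(W(.007,.145,.094),'side'),'yel',proj(W(.007,-.145,.094),'side'),proj(W(.007,-.175,.094),'side'))
print(S[224:244,278:286].sum(2)//3); print(S[224:236,278:288,2]-S[224:236,278:288,1])
R=S[:,:,2];B=S[:,:,0]
ys,xs=np.nonzero((B>R+30)); k=(xs>283)&(xs<300)&(ys>200)&(ys<215); print('blue obs',xs[k].mean(),ys[k].mean())
ys,xs=np.nonzero((R>B+80)&(S[:,:,1]>B+60)); k=(xs>293)&(xs<306)&(ys>178)&(ys<188); print('yel obs',xs[k].mean(),ys[k].mean())
print(S[200:216,280:286].sum(2)//3)
E
```

```text
[285.35321087 241.83839523] [285.46864514 247.42790534] [296.95644829 242.42338681] [273.80232282 241.25604291]
blue pad [290.56060128 205.0899346 ] yel pad [300.29381897 182.07525458]
40 [283.36 229.13] [283.43 232.65]
42 [283.34 228.42] [283.42 231.95]
44 [283.33 227.71] [283.4  231.25]
46 [283.31 227.  ] [283.39 230.54]
48 [283.29 226.29] [283.37 229.83]
50 [283.28 225.57] [283.36 229.13]
scale top near [283.03334053 211.35835456] far [285.01190364 206.96448524] yel [300.07310069 173.51751993] [301.3064878  170.77849091]
[[ 80  77  60  78  80  62  41  40]
 [ 79  71  61  80  79  58  45  39]
 [ 80  65  64  82  80  53  56  37]
 [ 84  64  69  83  81  54  48  37]
 [115  72  88  90  89  70  45  44]
 [102  65  71  69  68  58  45  50]
 [ 82  60  58  53  52  48  49  53]
 [ 70  60  56  57  54  52  55  55]
 [ 62  61  60  74  78  57  59  59]
 [ 60  60  61  77  89  58  62  63]
 [ 60  60  64  92  91  64  64  64]
 [ 60  61  79 116  97  68  68  60]
 [ 61  70 125 126  97  71  69  55]
 [ 60  80 165 110  84  70  64  44]
 [ 59  68 128  94  85  82  58  39]
 [ 63  61  87  79  78  73  49  48]
 [ 61  56 
[... 472 characters left out ...]
6]
 [ 23  26  33  23  16  20   8  15  21  25]
 [ 24  25  23  13   5   4   2   5  15  24]
 [ 24  24  20  10   4   4   3   3  10  23]
 [ 24  24  18   6   4   3   1   2  10  24]]
blue obs 290.13513513513516 206.32432432432432
yel obs 300.77272727272725 182.6818181818182
[[149 138 127 109 113 121]
 [162 159 151 142 139 105]
 [164 164 162 160 156 141]
 [163 164 165 165 162 161]
 [161 162 164 164 166 163]
 [155 158 160 162 163 150]
 [140 149 155 159 158 135]
 [113 128 143 162 152 125]
 [108 103 141 173 137 133]
 [134 116 165 138 104 122]
 [ 90 106 173  98  71  91]
 [ 59 125 140  78  50  55]
 [ 53 108  92  65  43  38]
 [ 47  90  72  62  44  36]
 [ 48  87  70  57  41  35]
 [ 50  89  70  51  40  36]]
```

```bash
python3 - <<'E'
from ov import *
s=read_state(); print(s['time_s'],s['position'],np.round(s['tcp_rot'],3),s['force'],s['opening'])
print(W(0,.098,.081),W(0,-.098,.081),np.degrees(yaw))
E
```

```text
2.6 [ 0.14968193 -0.60677596  0.23953776] [[ 0.239  0.     0.971]
 [-0.971  0.     0.239]
 [-0.    -1.     0.   ]] [-0.09297307 -0.17998017 -0.21521233] 1.0005828561218815
[0.55878864 0.03571783 0.081     ] [ 0.61735917 -0.15132626  0.081     ] 17.387298673980197
```

Request:
jog_arm(steps=[{"delta_pos": [35,20,0],"turn": 0,"fingers": 0},{"delta_pos": [70,40,0],"turn": 0,"fingers": 0},{"delta_pos": [105,60,0],"turn": 0,"fingers": 0},{"delta_pos": [140,80,0],"turn": 0,"fingers": 0},{"delta_pos": [175,100,0],"turn": 0,"fingers": 0},{"delta_pos": [210,120,0],"turn": 0,"fingers": 0},{"delta_pos": [240,145,0],"turn": 0,"fingers": 0},{"delta_pos": [270,170,0],"turn": 0,"fingers": 0},{"delta_pos": [290,205,0],"turn": 2,"fingers": 0},{"delta_pos": [300,240,0],"turn": 3.6,"fingers": 0},{"delta_pos": [310,280,0],"turn": 3.6,"fingers": 0},{"delta_pos": [320,320,0],"turn": 3.6,"fingers": 0},{"delta_pos": [330,360,0],"turn": 3.6,"fingers": 0},{"delta_pos": [340,400,0],"turn": 3.6,"fingers": 0},{"delta_pos": [350,440,0],"turn": 3.6,"fingers": 0},{"delta_pos": [360,480,0],"turn": 3.6,"fingers": 0},{"delta_pos": [370,520,0],"turn": 3.6,"fingers": 0},{"delta_pos": [380,560,0],"turn": 3.6,"fingers": 0},{"delta_pos": [395,600,0],"turn": 3.6,"fingers": 0},{"delta_pos": [409,638,0],"turn": 3.6,"fingers": 0}])

```text
time_s: 4.27
position: [0.5588, 0.0333, 0.2398]
tcp_rot: [[0.3, 0.0, 0.954], [-0.954, -0.0, 0.3], [0.0, -1.0, 0.0]]
force: [0.8, -0.9, 0.2]
opening: 0.004
```

Request:
jog_arm(steps=[{"delta_pos": [0,2,-35],"turn": 0,"fingers": 0},{"delta_pos": [0,3,-70],"turn": 0,"fingers": 0},{"delta_pos": [0,3,-100],"turn": 0,"fingers": 0},{"delta_pos": [0,3,-120],"turn": 0,"fingers": 0},{"delta_pos": [0,3,-128],"turn": 0,"fingers": 0},{"delta_pos": [0,3,-130],"turn": 0,"fingers": 0},{"delta_pos": [0,3,-130],"turn": 0,"fingers": 0}])

```text
time_s: 4.85
position: [0.559, 0.0341, 0.1096]
tcp_rot: [[0.3, 0.0, 0.954], [-0.954, 0.0, 0.3], [0.0, -1.0, 0.0]]
force: [0.5, 0.0, 0.8]
opening: 0.004
```

```bash
cat > look.py <<'E'
import sys
from h import *
n=sys.argv[1]; x0,y0,x1,y1=map(int,sys.argv[2:6]); s=int(sys.argv[6])
im=capture('side'); save(im,'S'+n); save(im,'Sz'+n,(x0,y0,x1,y1),s)
im=capture('top'); save(im,'T'+n)
if len(sys.argv)>7:
    x0,y0,x1,y1=map(int,sys.argv[7:11]); save(im,'Tz'+n,(x0,y0,x1,y1),int(sys.argv[11]))
st=read_state(); print(st['time_s'],np.round(st['position'],4),np.round(st['force'],2))
E
python3 look.py 1 255 165 325 250 8
```

```text
4.95 [0.56   0.0339 0.111 ] [-0.69  0.11  0.64]
```

View pics/Sz1.png

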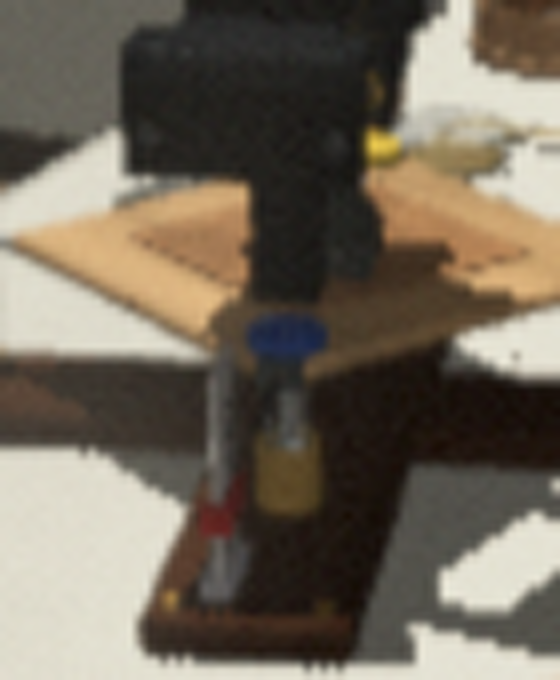

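View pics/T1.png

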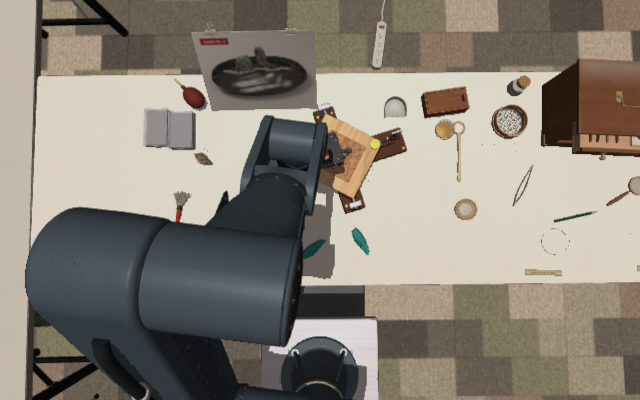

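Request:
jog_arm(steps=[{"delta_pos": [0,1,-4],"turn": 0,"fingers": 0},{"delta_pos": [0,2,-8],"turn": 0,"fingers": 0},{"delta_pos": [0,2,-11],"turn": 0,"fingers": 0},{"delta_pos": [0,2,-14],"turn": 0,"fingers": 0},{"delta_pos": [0,2,-16],"turn": 0,"fingers": 0},{"delta_pos": [0,2,-18],"turn": 0,"fingers": 0},{"delta_pos": [0,2,-19],"turn": 0,"fingers": 0},{"delta_pos": [0,2,-19],"turn": 0,"fingers": 0},{"delta_pos": [0,2,-19],"turn": 0,"fingers": 0}])

```text
time_s: 5.7
position: [0.5588, 0.0367, 0.0907]
tcp_rot: [[0.3, 0.0, 0.954], [-0.954, 0.001, 0.3], [-0.001, -1.0, 0.001]]
force: [-0.5, 3.9, 3.8]
opening: 0.005
```

```bash
python3 look.py 2 265 195 310 245 12
```

```text
5.8 [0.5588 0.0367 0.0907] [0.07 4.55 3.93]
```

View pics/Sz2.png

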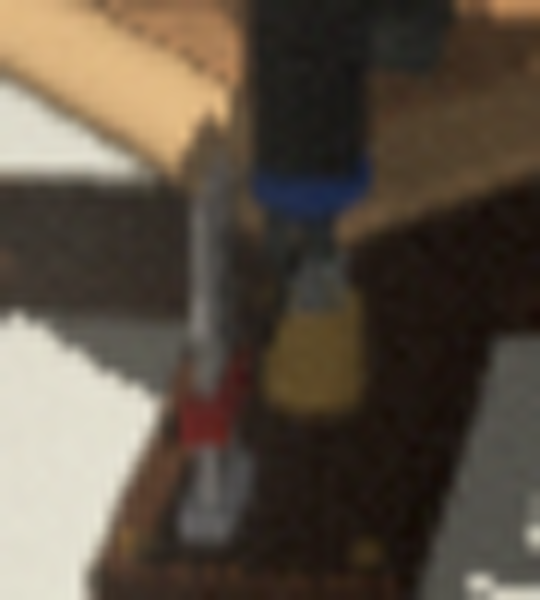

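```bash
cat > nets.py <<'E'
import sys
from h import *
capture('side')
for t in sys.argv[1:]:
    for x in tip_of(t,'side')[:3]: print(t,np.round(x['position'],4),round(x['confidence'],2))
E
python3 nets.py pointer_blue pad_blue redmark_blue
```

```text
pointer_blue [0.5407 0.0905 0.0598] 0.69
pad_blue [0.5618 0.0317 0.0731] 0.88
redmark_blue [0.5408 0.0949 0.0456] 0.52
```

Request:
jog_arm(steps=[{"delta_pos": [0,0,-1],"turn": 0,"fingers": 0},{"delta_pos": [0,0,-2],"turn": 0,"fingers": 0},{"delta_pos": [0,0,-3],"turn": 0,"fingers": 0},{"delta_pos": [0,0,-4],"turn": 0,"fingers": 0},{"delta_pos": [0,0,-4.5],"turn": 0,"fingers": 0},{"delta_pos": [0,0,-5],"turn": 0,"fingers": 0},{"delta_pos": [0,0,-5],"turn": 0,"fingers": 0},{"delta_pos": [0,0,-5],"turn": 0,"fingers": 0}])

```text
time_s: 6.67
position: [0.5588, 0.0365, 0.0859]
tcp_rot: [[0.3, 0.0, 0.954], [-0.954, 0.0, 0.3], [-0.0, -1.0, 0.0]]
force: [-0.8, 4.4, 7.6]
opening: 0.006
```

```bash
python3 look.py 3 265 195 310 245 12; python3 nets.py pointer_blue pad_blue redmark_blue
```

```text
6.7667 [0.5588 0.0365 0.086 ] [-0.53  4.24  6.88]
pointer_blue [0.5412 0.0892 0.0475] 0.6
redmark_blue [0.5407 0.0938 0.0459] 0.59
```

View pics/Sz3.png

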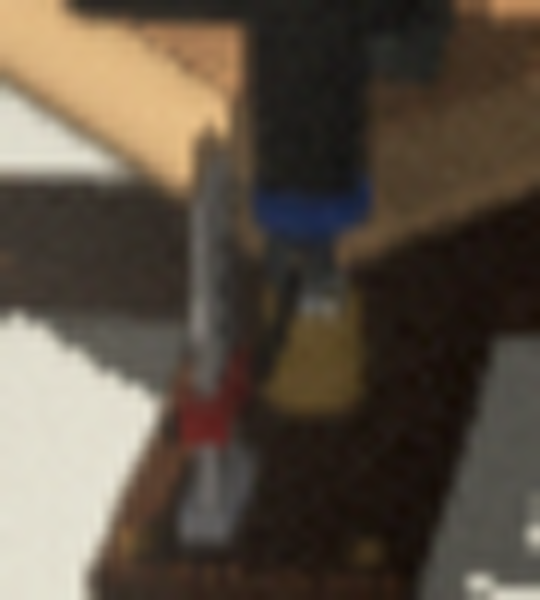

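Request:
jog_arm(steps=[{"delta_pos": [0,0,-0.3],"turn": 0,"fingers": 0},{"delta_pos": [0,0,-0.6],"turn": 0,"fingers": 0},{"delta_pos": [0,0,-0.6],"turn": 0,"fingers": 0},{"delta_pos": [0,0,-0.6],"turn": 0,"fingers": 0},{"delta_pos": [0,0,-0.6],"turn": 0,"fingers": 0},{"delta_pos": [0,0,-0.6],"turn": 0,"fingers": 0},{"delta_pos": [0,0,-0.6],"turn": 0,"fingers": 0},{"delta_pos": [0,0,-0.6],"turn": 0,"fingers": 0},{"delta_pos": [0,0,-0.6],"turn": 0,"fingers": 0},{"delta_pos": [0,0,-0.6],"turn": 0,"fingers": 0},{"delta_pos": [0,0,-0.6],"turn": 0,"fingers": 0},{"delta_pos": [0,0,-0.6],"turn": 0,"fingers": 0}])

```text
time_s: 7.97
position: [0.5588, 0.0365, 0.0854]
tcp_rot: [[0.3, 0.0, 0.954], [-0.954, 0.0, 0.3], [-0.0, -1.0, 0.001]]
force: [-0.6, 5.1, 7.0]
opening: 0.008
```

```bash
python3 look.py 4 265 195 310 245 12; for i in 1 2 3; do python3 nets.py pointer_blue redmark_blue; done
python3 - <<'E'
from ov import *
im=rgb('S4')
for z in (56,51,46,41): print(z,[proj(W(.0,y,z/1000),'side').round(1).tolist() for y in (.16,)], 'mark front',[proj(W(.0045,y,z/1000),'side').round(1).tolist() for y in (.175,.16,.145)])
print(im[216:234,280:294].sum(2)//3)
E
```

```text
8.0667 [0.5588 0.0365 0.0854] [-0.45  4.82  6.92]
pointer_blue [0.5418 0.0926 0.0492] 0.95
redmark_blue [0.5411 0.0928 0.0437] 0.5
pointer_blue [0.5406 0.0927 0.0479] 0.95
redmark_blue [0.5428 0.094  0.0442] 0.42
pointer_blue [0.5423 0.09   0.0481] 0.71
redmark_blue [ 0.5934  0.3179 -0.0006] 0.46
redmark_blue [0.542  0.0928 0.0476] 0.35
56 [[287.0, 222.8]] mark front [[284.3, 225.1], [285.3, 222.7], [286.2, 220.4]]
51 [[287.0, 224.6]] mark front [[284.3, 226.9], [285.3, 224.5], [286.3, 222.2]]
46 [[287.1, 226.3]] mark front [[284.4, 228.7], [285.3, 226.3], [286.3, 223.9]]
41 [[287.1, 228.1]] mark front [[284.4, 230.4], [285.4, 228.0], [286.3, 225.6]]
[[ 51  95  79  63  47  46  53  47  42  45  37  42  43  75]
 [ 54  96  81  63  39  36  42  43  41  43  34  39  43  60]
 [ 51  92  80  55  42  37  36  42  43  37  37  42  44  56]
 [ 52  97  83  52  40  37  37  48  44  33  61  52  48  56]
 [ 59 114  88  64  47  39  38  52  38  38  66  70  66  57]
 [ 65 116  93  59  46  34  37  48  35  49  70  70  68  61]
 [ 83 117  90  54  41  39  35  44  37  60  68  66  68  63]
 [ 78  95  84  63  43  38  30  37  38  59  66  65  68  61]
 [ 65  80  89  67  44  36  32  28  44  65  67  71  67  65]
 [ 67  82  87  59  44  41  32  29  51  63  67  66  65  64]
 [ 69  86  88  56  46  38  30  40  60  72  69  66  68  61]
 [ 65  72  78  49  42  40  34  51  63  65  68  67  66  63]
 [ 56  56  58  47  43  36  37  43  61  65  67  59  60  53]
 [ 57  53  55  47  40  33  34  35  39  37  47  44  40  36]
 [ 56  53  55  51  44  36  32  28  29  30  32  28  24  27]
 [ 57  60  59  54  54  36  33  32  31  26  29  21  26  24]
 [ 63  77  86  64  60  49  39  31  26  26  26  25  27  23]
 [ 52  71  98  66  70  65  43  27  28  25  27  23  24  24]]
```

View pics/Sz4.png

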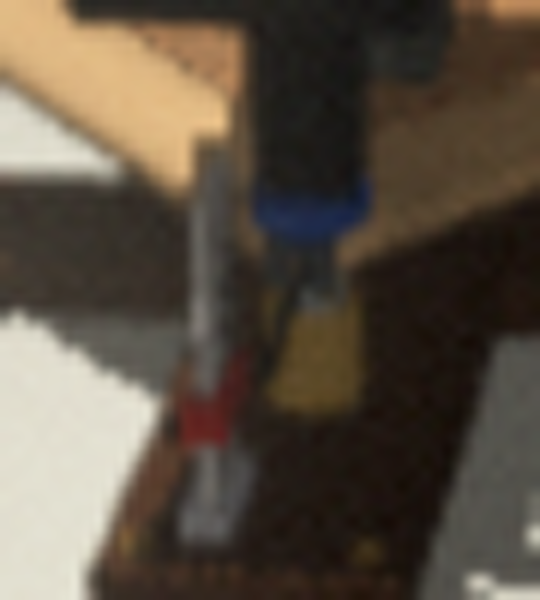

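Request:
jog_arm(steps=[{"delta_pos": [0,0,-0.3],"turn": 0,"fingers": 0},{"delta_pos": [0,0,-0.7],"turn": 0,"fingers": 0},{"delta_pos": [0,0,-1.0],"turn": 0,"fingers": 0},{"delta_pos": [0,0,-1],"turn": 0,"fingers": 0},{"delta_pos": [0,0,-1],"turn": 0,"fingers": 0},{"delta_pos": [0,0,-1],"turn": 0,"fingers": 0},{"delta_pos": [0,0,-1],"turn": 0,"fingers": 0},{"delta_pos": [0,0,-1],"turn": 0,"fingers": 0},{"delta_pos": [0,0,-1],"turn": 0,"fingers": 0},{"delta_pos": [0,0,-1],"turn": 0,"fingers": 0},{"delta_pos": [0,0,-1],"turn": 0,"fingers": 0},{"delta_pos": [0,0,-1],"turn": 0,"fingers": 0}])

```text
time_s: 9.52
position: [0.5588, 0.0365, 0.0845]
tcp_rot: [[0.3, 0.001, 0.954], [-0.954, 0.0, 0.3], [-0.0, -1.0, 0.001]]
force: [-0.6, 4.2, 7.7]
opening: 0.001
```

```bash
for i in 1 2 3; do python3 nets.py pointer_blue redmark_blue; done; python3 look.py 5 285 160 325 200 15; python3 nets.py pointer_yellow redmark_yellow
```

```text
pointer_blue [0.5425 0.0926 0.0468] 0.75
redmark_blue [ 5.907e-01 -5.800e-02 -1.000e-04] 0.65
redmark_blue [0.5405 0.0939 0.0462] 0.46
redmark_blue [0.5413 0.0943 0.0428] 0.6
redmark_blue [0.5434 0.0925 0.0434] 0.43
redmark_blue [0.5887 0.3186 0.0024] 0.36
10.0667 [0.5588 0.0365 0.0845] [-1.22  4.91  7.67]
```

Request:
jog_arm(steps=[{"delta_pos": [0,0,3],"turn": 0,"fingers": 0},{"delta_pos": [0,0,7],"turn": 0,"fingers": 0},{"delta_pos": [0,0,12],"turn": 0,"fingers": 0},{"delta_pos": [0,0,20],"turn": 0,"fingers": 0},{"delta_pos": [0,0,40],"turn": 0,"fingers": 0},{"delta_pos": [0,0,70],"turn": 0,"fingers": 0},{"delta_pos": [0,0,100],"turn": 0,"fingers": 0},{"delta_pos": [0,0,110],"turn": 0,"fingers": 0},{"delta_pos": [0,0,110],"turn": 0,"fingers": 0},{"delta_pos": [0,0,110],"turn": 0,"fingers": 0}])

```text
time_s: 11.05
position: [0.5584, 0.0359, 0.1941]
tcp_rot: [[0.3, 0.0, 0.954], [-0.954, -0.001, 0.3], [0.001, -1.0, 0.0]]
force: [-0.1, 1.2, 0.6]
opening: 0.005
```

```bash
python3 look.py 6 240 150 350 250 6 ; python3 nets.py pad_blue pointer_blue
```

```text
11.15 [0.5574 0.0361 0.1924] [0.15 0.96 0.34]
pad_blue [0.5602 0.0328 0.0799] 0.59
pad_blue [0.5427 0.094  0.0453] 0.26
pointer_blue [0.5412 0.0911 0.0676] 0.81
```

View pics/Sz6.png

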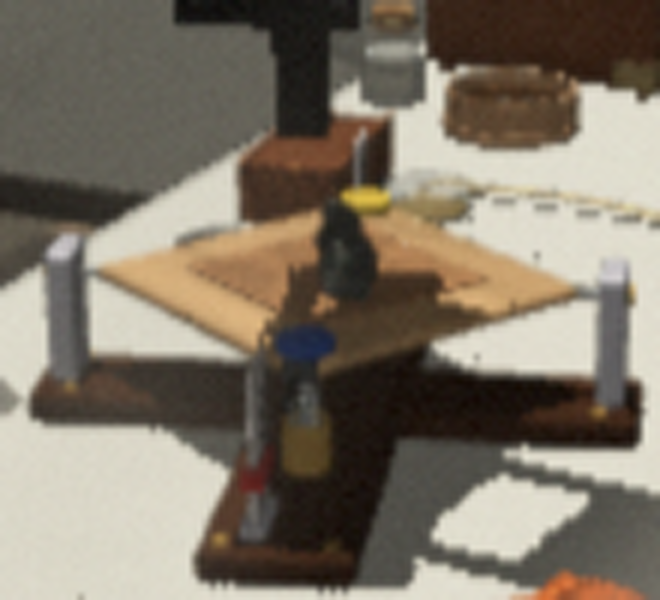

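```bash
python3 - <<'E'
from ov import *
T=cv2.imread('pics/topavg.png').astype(float)
red=np.clip(T[:,:,2]-np.maximum(T[:,:,1],T[:,:,0])-32,0,None)
for n,b,sg in [('b',(271,168,290,180),1),('y',(386,128,404,142),-1)]:
    x0,y0,x1,y1=b; r=red[y0:y1,x0:x1]; print(n); print(r.astype(int))
    w=T[y0-4:y1,x0:x1].min(2); print(w.astype(int))
    print('cent',(r.sum(0)@np.arange(x0,x1))/r.sum(),(r.sum(1)@np.arange(y0,y1))/r.sum())
    for z in (58,50,46,42):
        print(z,'front ends',proj(W(.0045,sg*.145,z/1e3),'top').round(2),proj(W(.0045,sg*.175,z/1e3),'top').round(2),'clamp top',proj(W(.007,sg*.178,(z+5)/1e3),'top').round(2))
    print('scale top',proj(W(.007,sg*.145,.094),'top').round(2),proj(W(.007,sg*.175,.094),'top').round(2))
E
```

```text
b
[[ 0  0  0  0  0  0  0  0  0  0  0  0  0  0  0  0  0  0  0]
 [ 0  0  0  0  0  0  0  0  0  0  0  0  0  0  0  0  0  0  0]
 [ 0  0  0  0  0  0  0  0  0  0  0  0  0  0  0  0  0  0  0]
 [ 0  0  0  0  0  0  0  0  0  0  0  0  0 18 25  0  0  0  0]
 [ 0  0 13 60 13  0  0  0  0  0 14 10  0  0  0  0  0  0  0]
 [ 0  0 19 82 67 23  1 16 47 21  0  0  0  0  0  0  0  0  0]
 [ 0  0  8 59 78 40 11  0 10  0  0  0  0  0  0  0  0  0  0]
 [ 0  0  0 13 32  0  0  0  0  0  0  0  0  0  0  0  0  0  0]
 [ 0  0  0  0  0  0  0  0  0  0  0  0  0  0  0  0  0  0  0]
 [ 0  0  0  0  0  0  0  0  0  0  0  0  0  0  0  0  0  0  0]
 [ 0  0  0  0  0  0  0  0  0  0  0  0  0  0  0  0  0  0  0]
 [ 0  0  0  0  0  0  0  0  0  0  0  0  0  0  0  0  0  0  0]]
[[161 161 160 161 161 161 160 161 154 111 112  86  49  51  30  30  29  30
   31]
 [160 161 160 161 160 154 111 112  85  49  51  30  28  30  30  30  31  31
   32]
 [161 161 154 111  97  85  51  52  30  29  30  31  38  51  32  32  32  30
   30]
 [112  98  85  50  38  29  29  29  34  59  94 148 153 149  34  31  30  31
   30]
 [ 52  38  33  48  30  35  66 123 156 158 154 106  98
[... 3115 characters left out ...]
35  60  19  28  28  51 121]
 [ 71 144  53  38  16  15  25  19  18  37  24  26  37  16  27  28  42 104]
 [ 52 100  32  34  19  18  40  16  21  27  17  26  24  23  26  26  32  82]
 [ 37  49  20  40  27  20  24  14  26  23  23  27  26  27  26  26  29  51]
 [ 23  24  28  32  27  24  23  23  27  26  27  27  27  27  28  28  28  43]]
cent 398.45845272206304 134.8595988538682
58 front ends [389.75 138.13] [400.36 134.72] clamp top [401.45 133.08]
50 front ends [389.3  138.77] [399.83 135.38] clamp top [400.92 133.76]
46 front ends [389.08 139.08] [399.57 135.71] clamp top [400.65 134.09]
42 front ends [388.86 139.39] [399.31 136.03] clamp top [400.39 134.42]
scale top [391.54 134.24] [402.51 130.72]
```

Request:
jog_arm(steps=[{"delta_pos": [8,-35,0],"turn": 0,"fingers": 0},{"delta_pos": [17,-70,0],"turn": 0,"fingers": 0},{"delta_pos": [26,-105,0],"turn": 0,"fingers": 0},{"delta_pos": [35,-140,0],"turn": 0,"fingers": 0},{"delta_pos": [43,-170,0],"turn": 0,"fingers": 0},{"delta_pos": [48,-190,0],"turn": 0,"fingers": 0},{"delta_pos": [48,-191,-25],"turn": 0,"fingers": 0},{"delta_pos": [48,-191,-50],"turn": 0,"fingers": 0},{"delta_pos": [48,-191,-70],"turn": 0,"fingers": 0},{"delta_pos": [48,-191,-82],"turn": 0,"fingers": 0},{"delta_pos": [48,-191,-84],"turn": 0,"fingers": 0},{"delta_pos": [48,-191,-84],"turn": 0,"fingers": 0},{"delta_pos": [48,-191,-84],"turn": 0,"fingers": 0}])

```text
time_s: 12.38
position: [0.6073, -0.1548, 0.1105]
tcp_rot: [[0.3, 0.001, 0.954], [-0.954, -0.0, 0.3], [0.001, -1.0, 0.001]]
force: [-0.1, -0.7, -0.1]
opening: 0.003
```

```bash
python3 look.py 7 280 150 330 200 12 350 110 420 165 8
```

```text
12.4833 [ 0.6077 -0.155   0.1113] [ 0.04 -0.12 -0.02]
```

View pics/Sz7.png

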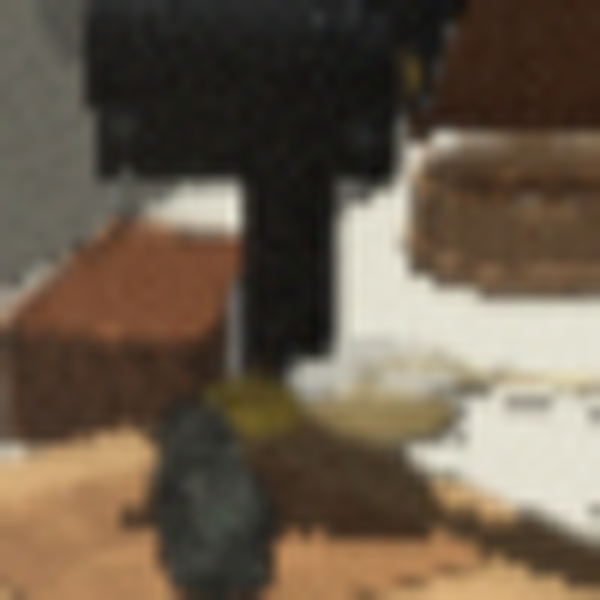

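View pics/Tz7.png

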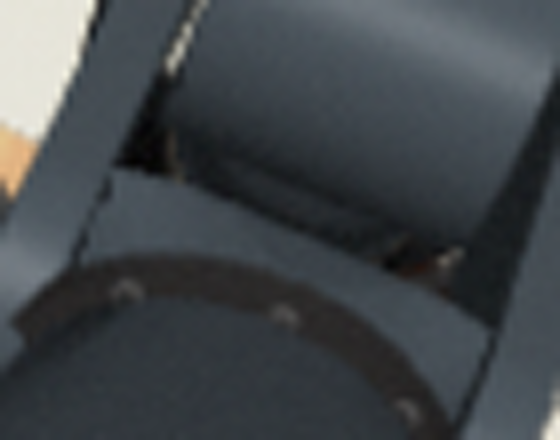

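Request:
jog_arm(steps=[{"delta_pos": [0,0,-5],"turn": 0,"fingers": 0},{"delta_pos": [0,0,-9],"turn": 0,"fingers": 0},{"delta_pos": [0,0,-12],"turn": 0,"fingers": 0},{"delta_pos": [0,0,-14],"turn": 0,"fingers": 0},{"delta_pos": [0,0,-16],"turn": 0,"fingers": 0},{"delta_pos": [0,0,-18],"turn": 0,"fingers": 0},{"delta_pos": [0,0,-19.5],"turn": 0,"fingers": 0},{"delta_pos": [0,0,-19.5],"turn": 0,"fingers": 0},{"delta_pos": [0,0,-19.5],"turn": 0,"fingers": 0}])

```text
time_s: 13.23
position: [0.607, -0.1552, 0.0908]
tcp_rot: [[0.3, 0.001, 0.954], [-0.954, -0.001, 0.3], [0.001, -1.0, 0.001]]
force: [-0.5, -1.5, 4.0]
opening: 0.004
```

```bash
python3 look.py 8 285 160 320 200 15; python3 nets.py pointer_yellow redmark_yellow pad_yellow
```

```text
13.3333 [ 0.607  -0.1553  0.0908] [-0.25 -2.06  4.11]
pointer_yellow [ 0.6192 -0.1518  0.0712] 0.54
pad_yellow [ 0.6203 -0.1508  0.0716] 0.6
```

View pics/Sz8.png

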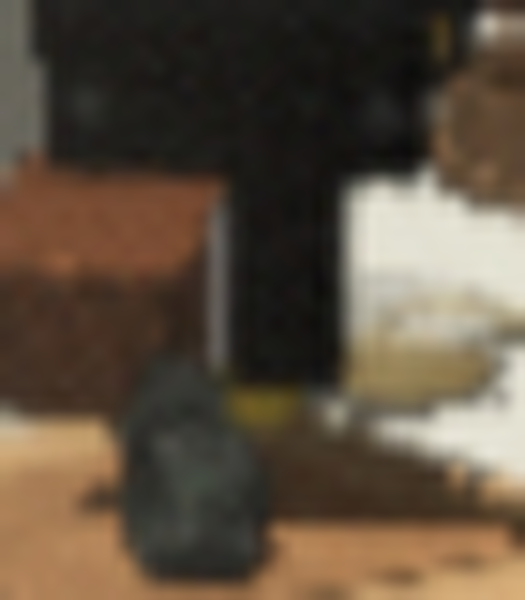

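Request:
jog_arm(steps=[{"delta_pos": [0,0,-1],"turn": 0,"fingers": 0},{"delta_pos": [0,0,-2],"turn": 0,"fingers": 0},{"delta_pos": [0,0,-3],"turn": 0,"fingers": 0},{"delta_pos": [0,0,-4],"turn": 0,"fingers": 0},{"delta_pos": [0,0,-4.5],"turn": 0,"fingers": 0},{"delta_pos": [0,0,-4.5],"turn": 0,"fingers": 0},{"delta_pos": [0,0,-4.5],"turn": 0,"fingers": 0}])

```text
time_s: 14.12
position: [0.607, -0.1553, 0.0865]
tcp_rot: [[0.3, 0.001, 0.954], [-0.954, -0.001, 0.3], [0.001, -1.0, 0.001]]
force: [-1.2, -2.9, 6.8]
opening: 0.009
```

```bash
python3 look.py 9 285 160 320 200 15; python3 nets.py pointer_yellow redmark_yellow pad_yellow; python3 - <<'E'
from ov import *
im=rgb('S9'); print((im[174:196,296:306,0]-im[174:196,296:306,1])); print(im[174:196,296:306].sum(2)//3)
for z in (60,55,50,45,40): print(z,[proj(W(.0065,-y,z/1e3),'side').round(1).tolist() for y in (.14,.145,.16,.175)])
E
```

```text
14.2167 [ 0.607  -0.1553  0.0865] [-1.93 -3.39  7.43]
pad_yellow [ 0.6195 -0.1506  0.0666] 0.8
pad_yellow [0.5393 0.0931 0.0422] 0.53
[[44 44 30  7  3  2  0  0  5  3]
 [46 43 33  7  2  1  1  0  0  0]
 [46 44 22  5  1  2  2  1  1  4]
 [42 29 13  5  2  1  1  5  2  4]
 [24 18 11  6  0 -2  3  3  3  2]
 [15 12 11  5  2 -1  2  4  3 -1]
 [13 13 10  3  4 -1 -1  2  3  3]
 [13 13 10  6  3  1  0  1  1  2]
 [10 11 10  5  2  1  1  1 -1 -2]
 [ 8  7  4  3  0  2  1 -1  4  0]
 [ 1  1  2  3  1  0  1 -2  3  0]
 [ 1 -3  0 -3  1  1  2 -1  3  0]
 [ 1 -1 -1 -1  0  6  2  3  2  0]
 [ 0 -1  1  1  1 10 12 13  8  3]
 [-2  0 -1  0  0  7 18 17 11  9]
 [-2 -2 -2 -2  0  0  9 12 13 11]
 [-3 -4 -3 -3 -1 -2  3 13 15 13]
 [-1 -5 -5 -6  0 -3  0  8 12 13]
 [-1 -2 -2 -2 -1 -1  3 13 14 14]
 [-2 -2  0 -1 -2  1  3 13 15 17]
 [-2  1  0 -3 -1 -1  3 21 19 20]
 [ 0  1  1 -3 -3  1 13 42 44 45]]
[[ 79  77  66  83  40  26  27  19  20  22]
 [ 82  79  76  92  47  27  22  23  20  21]
 [ 82  79  63  93  43  23  22  21  21  19]
 [ 78  55  56  95  43  23  25  23  21  21]
 [ 57  44  51  94  45  21  22  23  20  22]
 [ 44  41  48  95  42  2
[... 347 characters left out ...]
66  64  54  96]
 [ 67  59  48  57  57  60  73  71  68 106]
 [ 71  63  60  63  63  57  59  63  60  74]
 [ 66  64  65  62  62  58  48  52  52  54]
 [ 63  71  68  64  60  53  40  41  48  49]
 [ 54  66  63  57  54  46  38  40  48  48]
 [ 54  66  58  49  48  46  34  45  44  49]
 [ 62  68  54  52  53  52  35  57  56  56]
 [ 61  54  53  49  54  57  50 103 113 112]]
60 [[300.1, 184.0], [300.3, 183.5], [300.9, 182.1], [301.5, 180.6]]
55 [[300.1, 185.5], [300.3, 185.0], [300.9, 183.5], [301.5, 182.1]]
50 [[300.1, 186.9], [300.3, 186.4], [300.9, 184.9], [301.5, 183.5]]
45 [[300.1, 188.4], [300.3, 187.9], [300.9, 186.4], [301.5, 184.9]]
40 [[300.1, 189.9], [300.3, 189.3], [300.9, 187.8], [301.5, 186.3]]
```

View pics/Sz9.png

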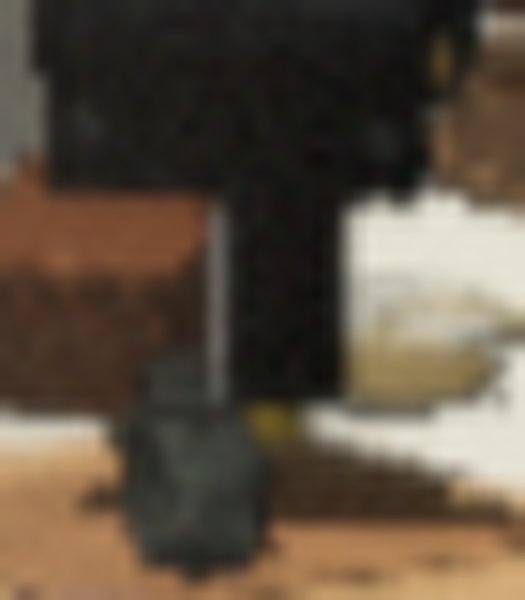

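Request:
jog_arm(steps=[{"delta_pos": [0,0,-0.7],"turn": 0,"fingers": 0},{"delta_pos": [0,0,-1.3],"turn": 0,"fingers": 0},{"delta_pos": [0,0,-1.9],"turn": 0,"fingers": 0},{"delta_pos": [0,0,-2.3],"turn": 0,"fingers": 0},{"delta_pos": [0,0,-2.3],"turn": 0,"fingers": 0},{"delta_pos": [0,0,-2.3],"turn": 0,"fingers": 0},{"delta_pos": [0,0,-2.3],"turn": 0,"fingers": 0},{"delta_pos": [0,0,-2.3],"turn": 0,"fingers": 0},{"delta_pos": [0,0,-2.3],"turn": 0,"fingers": 0},{"delta_pos": [0,0,-2.3],"turn": 0,"fingers": 0},{"delta_pos": [0,0,-2.3],"turn": 0,"fingers": 0},{"delta_pos": [0,0,-2.3],"turn": 0,"fingers": 0},{"delta_pos": [0,0,-2.3],"turn": 0,"fingers": 0},{"delta_pos": [0,0,-2.3],"turn": 0,"fingers": 0}])

```text
time_s: 15.58
position: [0.607, -0.1552, 0.0845]
tcp_rot: [[0.3, 0.001, 0.954], [-0.954, -0.001, 0.3], [0.001, -1.0, 0.001]]
force: [-1.6, -1.8, 8.3]
opening: 0.006
```

```bash
python3 look.py 10 285 160 320 200 15 370 115 420 155 12; python3 nets.py pointer_yellow redmark_yellow pad_yellow pad_blue pointer_blue;  python3 - <<'E'
from ov import *
im=rgb('S10'); print((im[182:194,296:306,0]-im[182:194,296:306,1])); print(im[182:194,296:306].sum(2)//3)
E
```

```text
15.6833 [ 0.607  -0.1552  0.0845] [-1.25 -2.23  8.64]
pointer_yellow [ 0.436   0.3882 -0.0008] 0.67
pad_yellow [ 0.6181 -0.1488  0.0639] 0.71
pad_yellow [ 0.5824 -0.0551  0.0758] 0.47
pad_blue [0.5652 0.0265 0.0961] 0.75
pad_blue [ 0.5908 -0.063   0.0025] 0.67
pointer_blue [0.5443 0.0917 0.0965] 0.68
[[13 12 10  5  1  1  2  0  3  1]
 [ 5  5  4  2  1 -3  3  5  0  1]
 [-1 -1 -1  3  2  0  1  2  2  1]
 [ 0 -1  0  1  3  0  3  1  0  2]
 [-2  0 -2 -2 -1  3  2  1  1  0]
 [-2  0 -1 -3 -1  3  4  6  3  3]
 [-2  1  2  0 -1  0 12 13 13  7]
 [-1 -2 -2 -2 -2 -1 11 11 12  8]
 [-2 -2 -4 -3 -2 -2  3 13 13 12]
 [-1 -4 -5 -2 -3 -3  3 11 13 13]
 [-1  0 -2 -3 -1 -1  1 14 14 15]
 [-2 -2  0  0 -1  0  2 13 15 16]]
[[ 39  40  49  97  43  22  23  27  18  20]
 [ 49  52  55  93  42  23  23  17  16  20]
 [ 52  58  52  74  35  23  22  21  26  19]
 [ 52  53  51  56  32  24  25  19  19  16]
 [ 51  51  52  58  35  26  21  21  22  23]
 [ 51  47  48  50  48  32  33  35  36  65]
 [ 67  60  59  59  62  49  63  64  69 140]
 [ 69  62  65  60  63  60  60  67  68 118]
 [ 62  65  69  63  61  63  51  58  57  68]
 [ 55  71  68  64  60  52  41  47  48  52]
 [ 54  64  55  51  55  48  37  45  46  47]
 [ 59  67  53  49  47  46  36  45  47  46]]
```

View pics/Sz10.png

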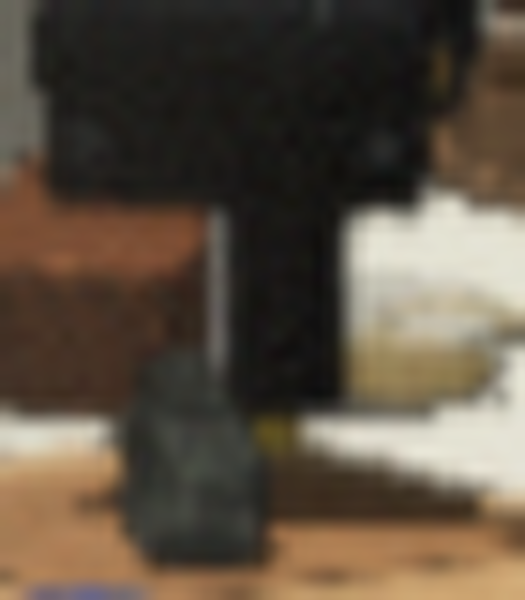

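View pics/S10.png

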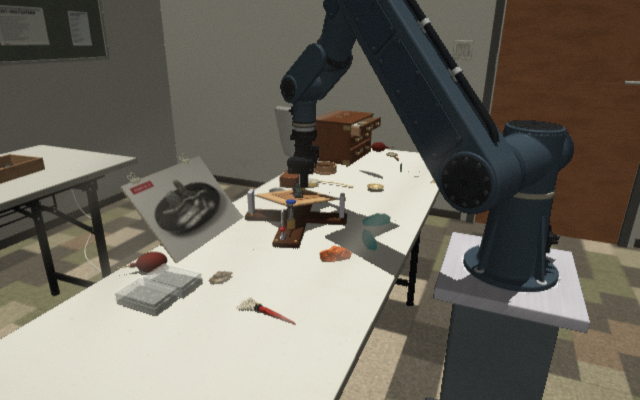

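Request:
jog_arm(steps=[{"delta_pos": [0,0,-0.4],"turn": 0,"fingers": 0},{"delta_pos": [0,0,-0.8],"turn": 0,"fingers": 0},{"delta_pos": [0,0,-0.8],"turn": 0,"fingers": 0},{"delta_pos": [0,0,-0.8],"turn": 0,"fingers": 0},{"delta_pos": [0,0,-0.8],"turn": 0,"fingers": 0},{"delta_pos": [0,0,-0.8],"turn": 0,"fingers": 0},{"delta_pos": [0,0,-0.8],"turn": 0,"fingers": 0},{"delta_pos": [0,0,-0.8],"turn": 0,"fingers": 0},{"delta_pos": [0,0,-0.8],"turn": 0,"fingers": 0},{"delta_pos": [0,0,-0.8],"turn": 0,"fingers": 0},{"delta_pos": [0,0,-0.8],"turn": 0,"fingers": 0},{"delta_pos": [0,0,-0.8],"turn": 0,"fingers": 0}])

```text
time_s: 16.98
position: [0.607, -0.1553, 0.0838]
tcp_rot: [[0.3, 0.001, 0.954], [-0.954, -0.001, 0.3], [0.001, -1.0, 0.001]]
force: [-2.0, -2.8, 8.8]
opening: 0.008
```

```bash
for i in 1 2 3; do python3 nets.py pad_yellow pad_blue pointer_blue stone_base redmark_yellow|awk '$NF>0.4'; done; python3 look.py 11 240 150 350 250 6
```

```text
pad_yellow [ 0.6192 -0.15    0.0646] 0.6
pad_blue [0.5643 0.0299 0.0955] 0.9
pad_blue [ 0.6078 -0.3995 -0.0024] 0.41
pointer_blue [0.5416 0.0901 0.0946] 0.81
stone_base [0.3921 0.12   0.0014] 0.83
stone_base [ 5.925e-01  3.208e-01 -4.000e-04] 0.6
stone_base [0.3425 0.0144 0.0019] 0.55
redmark_yellow [ 0.4455 -0.4092  0.0024] 0.42
pad_yellow [ 0.6173 -0.1478  0.0663] 0.97
pad_blue [0.561  0.0271 0.0989] 0.62
pointer_blue [0.5395 0.0904 0.0951] 0.94
stone_base [0.3931 0.1216 0.0021] 0.66
stone_base [ 0.3588 -0.1167  0.0023] 0.6
stone_base [ 0.582  -0.0575  0.0797] 0.54
pad_yellow [ 0.6188 -0.1511  0.066 ] 0.63
pad_blue [0.5619 0.0305 0.0976] 0.77
pointer_blue [0.5396 0.0908 0.0978] 0.57
stone_base [ 3.947e-01  1.206e-01 -2.000e-04] 0.87
stone_base [ 0.5837 -0.0563  0.0766] 0.69
stone_base [0.3406 0.0132 0.0006] 0.68
17.9833 [ 0.607  -0.1552  0.0838] [-2.27 -1.91  8.76]
```

View pics/Sz11.png

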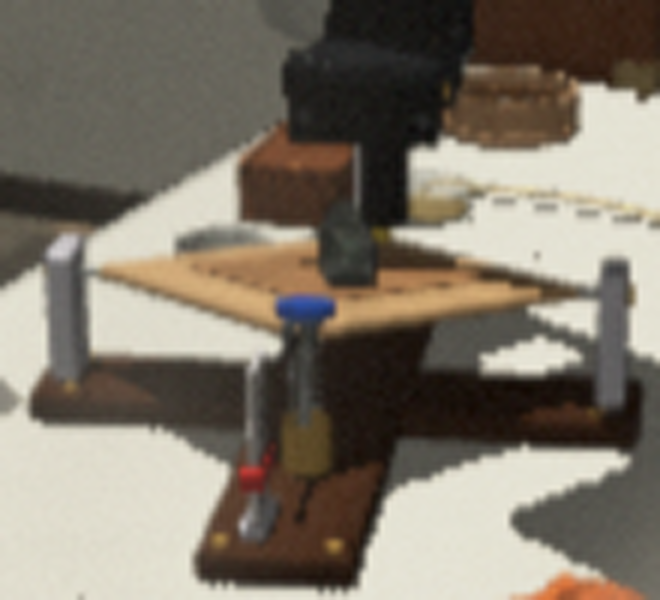

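Request:
jog_arm(steps=[{"delta_pos": [0,0,3],"turn": 0,"fingers": 0},{"delta_pos": [0,0,7],"turn": 0,"fingers": 0},{"delta_pos": [0,0,12],"turn": 0,"fingers": 0},{"delta_pos": [0,0,20],"turn": 0,"fingers": 0},{"delta_pos": [0,0,40],"turn": 0,"fingers": 0},{"delta_pos": [0,0,70],"turn": 0,"fingers": 0},{"delta_pos": [0,0,105],"turn": 0,"fingers": 0},{"delta_pos": [-10,-30,130],"turn": 0,"fingers": 0},{"delta_pos": [-30,-65,150],"turn": 0,"fingers": 0},{"delta_pos": [-50,-100,160],"turn": 0,"fingers": 0},{"delta_pos": [-70,-135,160],"turn": 0,"fingers": 0},{"delta_pos": [-90,-170,160],"turn": 0,"fingers": 0},{"delta_pos": [-110,-200,160],"turn": 0,"fingers": 0},{"delta_pos": [-130,-230,160],"turn": 0,"fingers": 0},{"delta_pos": [-140,-250,160],"turn": 0,"fingers": 0},{"delta_pos": [-140,-250,160],"turn": 0,"fingers": 0},{"delta_pos": [-140,-250,160],"turn": 0,"fingers": 0}])

```text
time_s: 19.4
position: [0.4658, -0.4051, 0.2425]
tcp_rot: [[0.297, -0.0, 0.955], [-0.955, 0.002, 0.297], [-0.002, -1.0, 0.0]]
force: [0.6, 1.0, -0.6]
opening: 0.006
```

```bash
python3 look.py 12 240 150 350 250 6 ; python3 nets.py pad_blue pointer_blue pad_yellow pointer_yellow
```

```text
19.5 [ 0.4668 -0.4034  0.2425] [ 0.15  1.22 -1.11]
pad_blue [0.5621 0.0327 0.081 ] 0.65
pointer_blue [0.5407 0.0944 0.0696] 0.69
pad_yellow [ 0.6174 -0.1473  0.0819] 0.8
pad_yellow [ 0.591  -0.0589  0.0751] 0.4
pointer_yellow [ 0.6366 -0.2097  0.0707] 0.68
pointer_yellow [ 0.6132 -0.3999 -0.0024] 0.39
```

View pics/T12.png

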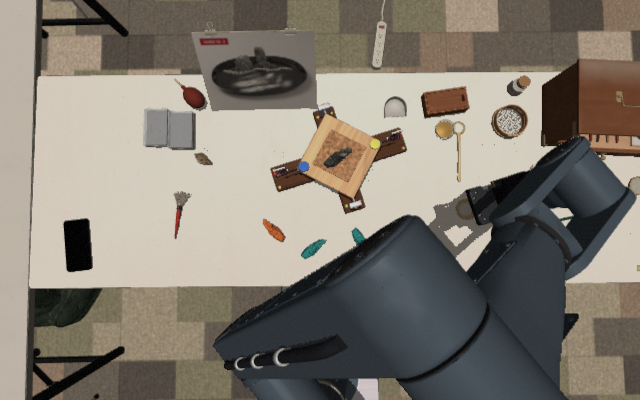

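View pics/Sz12.png

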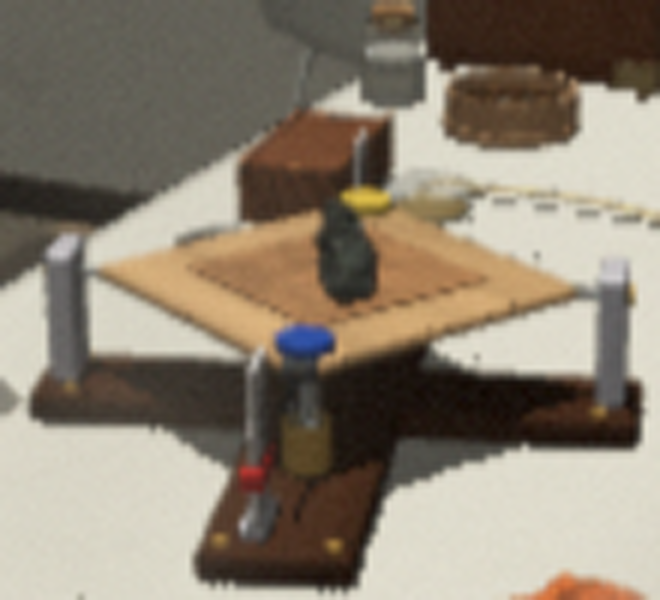

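The plate is level again, the stone stands mid-cork, and the arm is clear, so I'm handing in.

```bash
python3 -c "
from rig import *
print(hand_in())"
```

```text
the job is handed in; nothing more can be done
None
```

I pressed the blue pad, let the plate spring back, then pressed the yellow pad and let go. I handed the job in at about 20 s; no verdict is reported.

| Press | Pointer height (est.) | Red mark centre (est.) | Contact force | Hold |
|---|---|---|---|---|
| Blue | about 45–46 mm | about 45 mm | about 7–8 N | over 1 s |
| Yellow | about 44 mm | about 42–46 mm | about 8–9 N | over 1 s |

- **Blue:** the side camera showed the mark directly, and the pointer height from arm position and from the networks agreed within about 2–3 mm.
- **Yellow (weaker check):** the side camera's view of this mark was blocked by the plate and stone, and the networks never found it. I took its height from three things:
  - the top picture, where single readings scattered as low as 32 mm but pointed to the low end of the range;
  - the white scale still showing down to about 50 mm;
  - the stated 42 mm lower limit.

  The pointer height came from how far the blue corner rose, so I did not see the pointer standing in the yellow mark.
- **Last checks:** the pad and pointer heights were back to level, about 81 and 70 mm. The stone stood in the middle of the cork, and the things I could see lay where they were. The arm hid part of the right side in the top picture, and the dish was partly under it. The gripper was 0.24 m up and clear of everything.

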